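# Hang a crucible carrier between its neighbours on the cooling rack

## Robot

A 7-joint arm with a two-finger parallel gripper is mounted at the origin on the work surface. World frame = base frame: x ahead of the robot, y to its left, z up, the work surface at z = 0. Lengths are in mm, angles in rad, forces in N, time in s.
With the tool pointing down it reaches from about 400 to 875 mm from the base axis. Payload 4.4 kg.
Tool frame: the origin (TCP) lies on the centre line of the jaws, within the pads' length; the fingertips stand 25 mm ahead of it and the grasp point (between the pads) lies 6 mm ahead of it (ctrl.finger_overhang is the distance from the TCP to the fingertips, in mm); z points along the fingers, y is the line along which they close (so a half turn about z gives the same grasp; the last joint's range is limited). The gripper opens to 85 mm and grips with 20 to 120 N. Pads are 22 mm wide; open, the fingers measure 114 mm over their backs; the gripper's body (76 mm by 85 mm) begins 54 mm behind the grasp point. The pads swing forward as they close: fully open they stand 13 mm farther back than shut.
Start: joints at [1.126, 0.628, 0.038, 1.517, -0.027, 0.996, -0.02], TCP at [240.401, -603.925, 256.313] pointing down, gripper open.
Joint ranges: [-3.06, 3.06], [-0.37, 2.12], [-1.25, 1.32], [0.18, 2.47], [-1.1, 4.24], [0.23, 1.98], [-2.94, 2.94]. Speed limits (rad/s): [2.57, 2.57, 3.14, 3.14, 3.14, 3.14, 3.14].

## Interface

Orientations are given as [roll, pitch, yaw] about the fixed x, y, z axes, in that order (R = Rz(yaw) Ry(pitch) Rx(roll)).
In Python, from cell import ctrl gives the robot as it stands. The module is installed in compiled form; this text tells all that it offers.
- The arm moves only by the tool play_rows, never from a script. Its argument "targets" is a list of rows, each a list of 5 numbers: the closure, from 0 (fully open) to 1 (shut), then the shift along the tool's x, y, z in cm, then the turn about the tool's z in degrees. In form: [[gripper, dx, dy, dz, spin], ...]. A call has 1 to 10 rows; each row is the pose to reach, as a shift and turn from the pose commanded when the call began, along the tool's axes at that moment; what a row does not reach only later rows make up. A row lasts 1/10 s, in which the tool goes at most 50 mm and 8.59 degrees, less where a joint would pass 70% of its speed; a pose out of reach is approached as far as the arm can. A call with a gripper value outside its range is refused whole. The fingers move at their own pace and stop on an object; the grip force is fixed at half the most. Time passes only in rows, so rows that repeat a pose let the fingers close. It gives the time, the measured TCP pose, the force, the opening and the grip force at its end, in the units of the state.
- ctrl.read_state(): the state, without advancing time (a new reading comes with each control period).
- ctrl.get_image(name): name is "side" or "top"; returns (picture, depth): 480x640x3 uint8, red, green, blue; 480x640 float32, mm along the optical axis (not along the pixel's ray), 0 where there is no reading.
- ctrl.calibration(name): a dict with "vfov" (degrees; the focal length in pixels is half the picture's height over the tangent of half this angle, whatever the lens; pixels are square), "cx", "cy" (the principal point, pixels), "extrinsics" (4x4, takes a point from camera to world coordinates). Camera axes: x right, y down, z forward; pixel columns grow to the right and rows downward; lengths in mm; the calibration is good to about 2 mm. A picture is of the moment at which its call begins. calibration takes no time and is no camera call.
- ctrl.finish_job(): hands the job in; it is judged then, once.
Trained networks look in the newest picture that a camera, given by its name, has taken for a name from the list of things; names that differ only in an ending like _2 or _b are one class to them, and where a whole thing is asked for, a point or a joint stands for the part that bears it (a point fixed in the world has none). Each returns a list of dicts, best first, with "confidence" (0 to 1); they miss things now and then, are a little off and sometimes report something else, mostly with a low value. They report only what shows in the picture. A call takes as long as a camera call. They do not tell look-alikes from the thing itself.
- ctrl.search_frame(camera, name): "bbox" ([left, top, right, bottom] in pixels, round what is visible of it).
- ctrl.trace(camera, name): "pixels" (480x640 bool, what is visible of it) and "bbox" ([left, top, right, bottom] in pixels, round what is visible of it).
The state is a dict: "clock": time; "qpos": joint angles; "qd": joint speeds; "tau": joint torques, N m; "eef_pos": TCP position; "tool_rot": TCP orientation; "force": force on the tool from outside, world axes, zero at the start; "torque": the same for the moment, N m; "width": finger opening in mm; "gripper_force": force on a finger pad.
Only numpy, scipy, OpenCV 4.12 (cv2) and the standard library are available. Lean on these libraries where they do the work, as an engineer would, in place of code of your own. Each camera call takes 0.05 s, during which the arm holds its last target. There are 200 camera calls.

## Task

Pick up the crucible carrier with the blue grip that stands on the bench, lower it between the two carriers hanging on the cooling rack so that its hook goes over the bar, and slide it gently along the bar until its hook drops right down into the free notch of the orange seat clip. Leave it hanging there straight and on its own, never press hard on the rack, and do not knock or push the hanging neighbours or disturb the other things on the bench.

Things in the scene. Friction and masses are not known exactly. Their poses are not given: they have to be found in the camera images.
- hanger_tab (a point): Centre of the blue grip tab of the loose carrier (0.10 to 0.18 kg, 154 mm tall, standing on the bench). The tab is an upright block 10 (x) by 14 (y) by 50 mm (z), best pinched across its x faces. z up; x points from the hook towards the crucible. Right under the tab is the hook's crown plate, 22 mm (x) by 12 mm (y) by 4 mm.
- hanger_crown (a point): Middle of the crown's underside, 29 mm below hanger_tab, same axes: this face comes to rest on the rack's bar. From the crown's +x end (x = 7 to 11 mm) a stem, 12 mm wide, runs down to the crucible; from its -x end (x = -7 to -11 mm) the hook's tip goes 19 mm down, its end bent outwards. The open throat between them is 14 mm wide, centred under the tab.
- hanger: The loose carrier; origin at the centre of its crucible's underside, on which it stands, 28 mm to +x of and 129 mm below hanger_tab; z up, x from hook to crucible. The lidded white crucible is 34 mm in diameter and 40 mm tall.
- rack: Fixed aluminium cooling rack; origin on the bench under the middle of its bar; y along the bar, z up, x across it: crucibles hang on the +x side, hook tips on the -x side. Base plate 120 by 300 mm; posts at y = +-135 mm, 154 mm tall. A rest rail under the bar keeps stems upright. Neighbours hang in notches at y = +52 and -52 mm. The metal is rigid: touch down at 15 mm/s or less.
- rack_bar (a point): Middle of the bar's crest, 150 mm above the bench, axes as rack. The bar is 10 mm thick (x). Its top is level between the neighbours but for one free notch, 15 mm long (y), 6 mm deep, in the middle of a 60 mm orange clip clamped on the bar: its centre lies at y = -11 to +11 mm, unmeasured, to be felt or seen. The 12 mm wide hook rides on the crest and drops in within 1.5 mm of it.
- left_pot (a point): Centre of the terracotta crucible of the carrier hanging at the rack's y = +52 mm, about 64 mm above the bench. Same shape, size and axes as the loose carrier but a grey tab; held only by its hook. Its tab's centre is 109 mm above and 28 mm to -x of this point.
- right_pot (a point): Centre of the white crucible of the carrier hanging at the rack's y = -52 mm; otherwise like left_pot.
- left: The left hanging carrier as a whole; origin at the centre of its crucible's underside, x from hook to crucible.
- right: The right hanging carrier as a whole; origin at the centre of its crucible's underside, x from hook to crucible.
- crucible_mid (a point): Middle of a loose lidded white crucible, 56 mm diameter, 62 mm tall, standing on the bench: leave alone.
- discs_mid (a point): Middle of a stack of white ceramic discs, 64 mm diameter, 24 mm tall, on the bench: leave alone.
- jar_mid (a point): Middle of a jar, 52 mm diameter, 75 mm tall, on the bench: leave alone.
There are look-alikes about, which are no part of the job. What is shaped like the hanger but pink or red is not meant. What is shaped like the left but green is not meant.

How it is judged:
By the outcome, as a careful person would: the job done as asked, in the order asked, and still so for the second after the job is handed in, with the robot touching nothing.
It also fails if it takes over 61 s, if anything falls off the work surface, if the arm or the gripper's body presses on something with over 40 N, if the wrist force passes 120 N, or if a joint passes its speed limit or range.

## Working session

There is one attempt and no reset: what is moved stays moved. The work goes in short steps, Python scripts to look and compute and a tool call to move; the robot and the scene stay as the last step left them, time stands still between calls to the robot, and variables do not carry over. Pictures are saved under pics/ and viewed, at most 10 in all, crops included, and the job is handed in when it is done.

Besides the shell and the picture viewer there is one more tool, called as name([rows], argument=value, ...), one row to a line, values as JSON. play_rows: Moves the arm, as the interface text tells. Its arguments: {"type":"object","properties":{"targets":{"type":"array"}},"required":["targets"]}

```bash
mkdir -p pics; cat > h.py <<'E'
import numpy as np, cv2
from cell import ctrl
def snap(n,f=None):
    im,d=ctrl.get_image(n)
    if f: cv2.imwrite(f'pics/{f}.png',im[:,:,::-1])
    return im,d
def world(n,u,v,z):
    c=ctrl.calibration(n); f=240/np.tan(np.radians(c['vfov']/2))
    p=np.stack([(u-c['cx'])/f*z,(v-c['cy'])/f*z,z,np.ones_like(z)],-1)
    return (p@np.array(c['extrinsics']).T)[...,:3]
def cloud(n,d):
    v,u=np.mgrid[:480,:640].astype(float); return world(n,u,v,d.astype(float))
def proj(n,p):
    c=ctrl.calibration(n); f=240/np.tan(np.radians(c['vfov']/2))
    q=np.linalg.inv(np.array(c['extrinsics']))@np.append(p,1)
    return q[0]/q[2]*f+c['cx'],q[1]/q[2]*f+c['cy']
E
python3 - <<'E'
from h import *
for n in('side','top'):
    im,d=snap(n,n+'1'); P=cloud(n,d); c=ctrl.calibration(n); print(n,c['vfov'],np.round(c['extrinsics'],2).tolist())
    for t in('hanger_tab','hanger','rack','rack_bar','left_pot','right_pot','left','right'):
        for r in ctrl.trace(n,t)[:3]:
            m=r['pixels']&(d>0); print(t,round(r['confidence'],2),np.round(r['bbox']),np.round(np.median(P[m],0)) if m.any() else '', im[m].mean(0).round() if m.any() else '')
s=ctrl.read_state();print(s['clock'],s['eef_pos'],s['tool_rot'],s['force'],s['width'])
E
```

```text
side 44.932885706347584 [[1.0, -0.04, 0.05, 483.36], [-0.07, -0.75, 0.66, -773.77], [0.01, -0.66, -0.75, 988.41], [0.0, 0.0, 0.0, 1.0]]
hanger_tab 0.94 [322. 321. 342. 390.] [ 543. -255.   42.] [163. 116. 150.]
hanger_tab 0.73 [316. 437. 350. 477.] [ 524. -430.   42.] [136.  62.  78.]
hanger_tab 0.72 [294. 370. 326. 430.] [ 496. -335.   42.] [160. 170. 184.]
hanger 0.79 [313. 438. 347. 476.] [ 524. -431.   43.] [141.  63.  80.]
hanger 0.63 [324. 325. 341. 392.] [ 543. -259.   42.] [168. 120. 155.]
hanger 0.61 [295. 377. 327. 435.] [ 496. -335.   42.] [161. 170. 182.]
rack 0.9 [294. 144. 360. 292.] [553.  38.  14.] [204. 205. 206.]
rack_bar 0.66 [292. 144. 362. 294.] [556.  44.  14.] [199. 200. 200.]
left_pot 0.89 [387. 186. 412. 251.] [718.  70.  43.] [ 76. 123.  86.]
left_pot 0.88 [395. 161. 406. 213.] [721. 173.  52.] [ 77. 122.  86.]
left_pot 0.72 [323. 154. 346. 216.] [577. 141.  83.] [156. 124. 109.]
right_pot 0.69 [315. 188. 341. 247.] [556.  40.  85.] [176. 178. 176.]
left 0.93 [385. 188. 415. 249.] [718.  70.  43.] [ 76. 123.  85.]
left 0.92 [390. 161. 407. 210.] [720. 173.  
[... 919 characters left out ...]
]
left_pot 0.75 [272. 175. 292. 211.] [712.  72.  43.] [ 67. 119.  79.]
left_pot 0.6 [230. 189. 244. 203.] [716. 178.  48.] [ 71. 121.  82.]
left_pot 0.56 [249. 241. 263. 259.] [578. 147.  96.] [166. 127. 111.]
right_pot 0.45 [291. 241. 305. 261.] [562.  44.  90.] [188. 189. 189.]
left 0.82 [271. 176. 292. 210.] [712.  71.  42.] [ 64. 116.  76.]
left 0.75 [244. 237. 266. 260.] [581. 146.  93.] [169. 127. 109.]
left 0.55 [231. 186. 246. 205.] [715. 179.  54.] [ 74. 127.  85.]
right 0.55 [292. 242. 305. 262.] [561.  45.  92.] [185. 186. 186.]
0.9 [ 240.40800507 -603.91254336  256.31324905] [-3.14158712e+00 -5.28045562e-05  3.78789353e-01] [ 0.18369589 -0.64610219 -0.13502095] 85.57037262616224
```

View pics/side1.png

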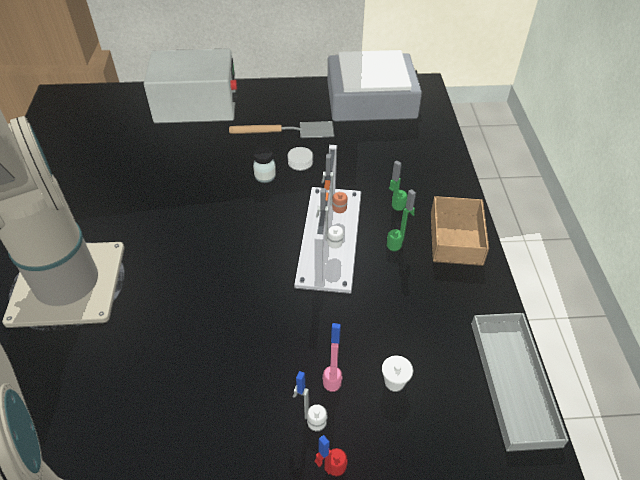

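View pics/top1.png

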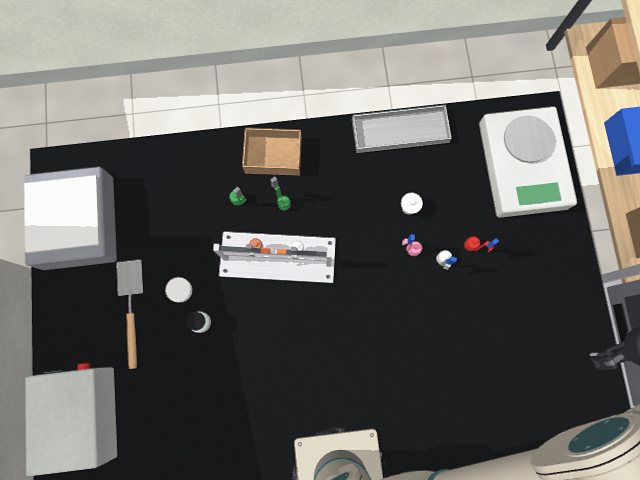

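The side view shows three hanger-shaped things: pink (332,360), white with a metal hook (308,400) and red (330,455). The white one fits, with its blue grip and no pink or red on it. I'll confirm it in a crop and measure it together with the rack.

```bash
cat > m.py <<'E'
from h import *
A={}
for n in('side','top'):
    im,d=snap(n); P=cloud(n,d); A[n]=im
    f=im.astype(int); x,y,z=P[...,0],P[...,1],P[...,2]
    near=(abs(x-490)<45)&(abs(y+335)<60)&(d>0)
    blue=near&(f[...,2]>f[...,0]+50)&(z>70)
    print(n,'blue',blue.sum(),P[blue].mean(0).round(1),P[blue].min(0).round(),P[blue].max(0).round())
    top=blue&(z>149); print(' tabtop',P[top].mean(0).round(1),top.sum())
    po=near&(z>20)&(z<55)&(f.min(-1)>110); print(' pot',P[po].mean(0).round(1),P[po].min(0).round(),P[po].max(0).round())
    rk=(abs(x-550)<90)&(abs(y-100)<190)&(d>0)
    bar=rk&(z>140)&(z<162); q=P[bar]; 
    if len(q)>20:
        print(' bar',len(q),np.percentile(q,[1,50,99],axis=0).round(1).tolist(), np.polyfit(q[:,1],q[:,0],1).round(4))
    b=(rk&(z>4)&(z<22)&(f.min(-1)>120)).astype(np.uint8)
    p=P[b>0][:,:2].astype(np.float32); print(' base',cv2.minAreaRect(p),P[b>0][:,2].mean())
    o=rk&(f[...,0]>f[...,2]+90)&(f[...,1]<170)&(z>125); print(' orange',o.sum(),np.percentile(P[o],[2,50,98],axis=0).round(1).tolist() if o.any() else '')
    g=rk&(z>165); print(' tabs',g.sum(),np.percentile(P[g],[2,50,98],axis=0).round(1).tolist() if g.any() else '')
def cr(n,u0,v0,w,h,s): return cv2.resize(A[n][v0:v0+h,u0:u0+w],(w*s,h*s),interpolation=cv2.INTER_CUBIC)
c1=np.vstack([cr('side',270,310,100,75*2,3)[:450],])
c2=cr('side',285,140,90,160,3)[:450]; c2=cv2.resize(c2,(225,450))
c3=np.vstack([cr('top',205,220,140,70,2),cr('top',390,220,140,70,2)]); c3=cv2.copyMakeBorder(c3,0,450-280,0,0,cv2.BORDER_CONSTANT)
cv2.imwrite('pics/crop1.png',np.hstack([c1,c2,c3[:,:270]])[:,:,::-1])
E
python3 m.py
```

```text
side blue 169 [ 482.1 -328.9  137.5] [ 475. -334.  104.] [ 489. -319.  157.]
 tabtop [ 482.  -326.9  154. ] 62
 pot [ 507.7 -337.    37.9] [ 488. -355.   20.] [ 534. -275.   53.]
 bar 537 [[520.7, -41.9, 140.6], [548.5, 47.8, 150.9], [582.3, 235.3, 160.1]] [1.798000e-01 5.352626e+02]
 base ((563.026611328125, 97.2602767944336), (306.8091735839844, 120.95021057128906), 79.94512939453125) 13.019262270451966
 orange 57 [[551.0, 70.7, 142.2], [554.5, 109.7, 150.9], [561.1, 126.3, 154.1]]
 tabs 171 [[537.1, 39.5, 166.0], [547.5, 50.5, 188.0], [565.0, 153.5, 201.4]]
top blue 60 [ 480.3 -323.2  138. ] [ 474. -330.   75.] [ 490. -318.  159.]
 tabtop [ 480.5 -324.7  154.8] 24
 pot [ 507.  -331.5   37.7] [ 486. -353.   21.] [ 533. -277.   52.]
 bar 592 [[521.3, -37.1, 141.0], [551.0, 101.6, 150.1], [580.6, 236.1, 159.0]] [1.778000e-01 5.327507e+02]
 base ((564.2055053710938, 109.20074462890625), (322.97528076171875, 121.79671478271484), 79.9649429321289) 12.4594090216568
 orange 85 [[542.4, 70.2, 145.5], [551.1, 89.0, 150.6], [561.0, 126.6, 156.6]]
 tabs 92 [[535.3, 41.3, 167.3], [553.3, 143.1, 195.9], [564.2, 155.7, 201.7]]
```

View pics/crop1.png

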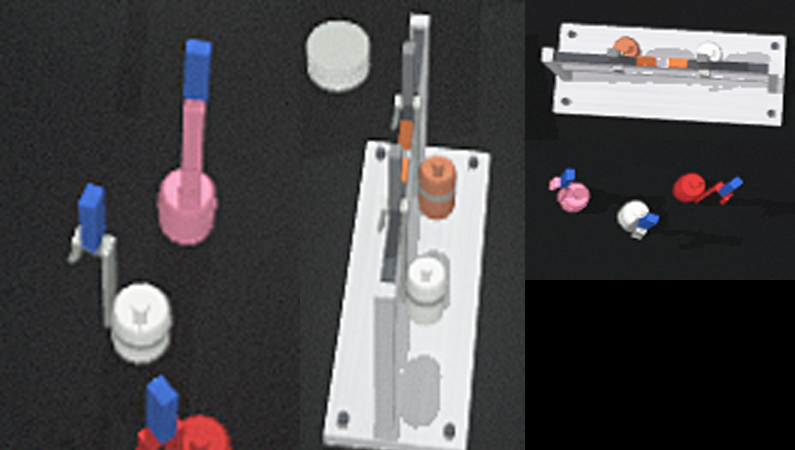

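The crop confirms it: the carrier with the blue tab, grey hook and white crucible (side 300,384 / 316,415) is the target, and pink and red are look-alikes. The bar runs at about -10° yaw. The orange clip shows in two halves with a light gap, the notch, near top (274,251). Next I refine the hanger's yaw and the notch position.

```bash
cat > m2.py <<'E'
from h import *
from scipy.optimize import least_squares
for n in('side','top'):
    Ps=[];
    for k in range(3):
        im,d=snap(n); Ps.append(cloud(n,d))
    P=np.median(Ps,0); f=im.astype(int); x,y,z=P[...,0],P[...,1],P[...,2]
    m=(abs(x-508)<30)&(abs(y+337)<30)&(z>8)&(z<34)&(f.min(-1)>90)
    r=least_squares(lambda c:np.hypot(P[m][:,0]-c[0],P[m][:,1]-c[1])-17,[508,-338],loss='soft_l1'); print(n,'pot',r.x.round(1),m.sum())
    t=(abs(x-508)<30)&(abs(y+337)<30)&(z>36)&(z<46)&(f.min(-1)>90); print('  lid mean',P[t].mean(0).round(1),t.sum())
    b=(abs(x-482)<25)&(abs(y+327)<25)&(z>151)&(z<158)&(f[...,2]>f[...,0]+40); print('  tabtop',P[b].mean(0).round(1),b.sum())
    # bar frame
    ex=np.array([np.cos(-.1763),np.sin(-.1763)]); ey=np.array([-ex[1],ex[0]]); o=np.array([551.5,98.])
    X=(P[...,:2]-o)@ex; Y=(P[...,:2]-o)@ey
    bar=(abs(X)<14)&(abs(Y)<142)&(z>146)&(z<154)&(d>0)
    for lo,hi in((-140,-128),(-120,-75),(-40,-30),(-30,-12),(12,30),(30,40),(75,120),(128,140)):
        s=bar&(Y>lo)&(Y<hi); 
        if s.any(): print('  seg',lo,hi,s.sum(),'X',np.percentile(X[s],[5,50,95]).round(1),'z',np.median(z[s]).round(1))
    org=(abs(X)<25)&(abs(Y)<60)&(f[...,0]>f[...,2]+60)&(f[...,0]>150)&(z>130)
    print('  orange Y hist',np.histogram(Y[org],np.arange(-45,46,3))[0], 'X',np.percentile(X[org],[3,50,97]).round(1))
    post=(abs(X)<20)&(abs(Y)>120)&(abs(Y)<160)&(z>148)
    for sg in(-1,1):
        q=post&(Y*sg>0); print('  post',sg,np.percentile(Y[q],[3,97]).round(1) if q.any() else '')
    for yy in(-52,52):
        q=(abs(Y-yy)<15)&(abs(X)<15)&(z>185); print('  ntab',yy,X[q].mean().round(1),Y[q].mean().round(1),z[q].max().round(1) if q.any() else '',q.sum())
E
python3 m2.py
```

```text
side pot [ 507.1 -336.7] 133
  lid mean [ 506.5 -339.1   40.2] 266
  tabtop [ 481.7 -326.5  154.2] 56
  seg -140 -128 17 X [-6.4  1.   8.8] z 149.3
  seg -120 -75 87 X [-3.5  1.1  5.8] z 151.3
  seg -40 -30 8 X [3.9 5.4 6.1] z 150.5
  seg -30 -12 11 X [3.3 4.9 6. ] z 150.9
  seg 12 30 32 X [-3.6  1.2  5.9] z 151.9
  seg 30 40 13 X [-3.   0.6  4.5] z 151.4
  seg 75 120 35 X [-2.   3.8  6. ] z 151.1
  seg 128 140 16 X [-5.7  2.3  7.7] z 150.4
  orange Y hist [0 0 0 0 1 1 1 1 5 2 2 2 1 0 1 1 0 9 6 6 2 7 5 7 3 0 0 0 0 0] X [-3.1  3.2  6.1]
  post -1 [-140.6 -121.8]
  post 1 [122.1 140.7]
  ntab -52 -0.0 -53.9 200.4 51
  ntab 52 0.2 49.4 200.7 43
top pot [ 504.3 -337.1] 31
  lid mean [ 508.3 -333.9   39.9] 83
  tabtop [ 481.2 -325.1  154.4] 23
  seg -140 -128 18 X [-7.8  1.1  7. ] z 152.2
  seg -120 -75 80 X [-4.9 -0.1  4.6] z 150.3
  seg -40 -30 15 X [-3.9 -1.3  3.4] z 150.9
  seg -30 -12 32 X [-4.8  0.3  5.1] z 150.2
  seg 12 30 38 X [-5.1  0.1  5. ] z 151.2
  seg 30 40 20 X [-5.3 -0.7  4.3] z 151.0
  seg 75 120 79 X [-4.8 -0.4  4.5] z 150.5
  seg 128 140 18 X [-8.2  0.1  5.3] z 152.3
  orange Y hist [0 0 0 0 1 4 5 8 7 5 5 9 1 0 0 0 0 2 5 6 7 5 7 7 6 0 0 0 0 0] X [-5.4  0.2  5.2]
  post -1 [-138.5 -121.6]
  post 1 [120.4 140.7]
  ntab -52 -2.3 -51.2 202.6 30
  ntab 52 -2.5 52.2 200.4 36
```

```bash
cat > go.py <<'E'
import sys
from h import *
def go(p,yaw=None):
    s=ctrl.read_state(); r=s['tool_rot']; from scipy.spatial.transform import Rotation as R
    M=R.from_euler('xyz',r).as_matrix(); d=M.T@(np.array(p)-s['eef_pos'])/10
    print('cm',d.round(2),'spin',None if yaw is None else round(-((yaw-np.degrees(r[2])+90)%180-90),1),'F',np.round(s['force'],1),'T',np.round(s['torque'],2),'rot',np.degrees(r).round(1),'pos',s['eef_pos'].round(1),'w',round(s['width'],1),s['clock'])
if __name__=='__main__':
    a=list(map(float,sys.argv[1:])); go(a[:3],a[3] if len(a)>3 else None)
E
python3 go.py 481.5 -325.8 256.3 67.5
```

```text
cm [ 32.68 -16.93   0.  ] spin -45.8 F [ 0.5  0.2 -0.8] T [-0.01 -0.02  0.03] rot [180.   -0.   21.7] pos [ 240.4 -603.9  256.3] w 85.6 1.3
```

play_rows([
  [0.3,16,-8,0,-20],
  [0.3,24,-12,0,-45.8],
  [0.3,32.7,-16.9,0,-45.8],
  [0.3,32.7,-16.9,0,-45.8],
  [0.3,32.7,-16.9,0,-45.8],
  [0.3,32.7,-16.9,0,-45.8],
  [0.3,32.7,-16.9,0,-45.8],
  [0.3,32.7,-16.9,0,-45.8],
  [0.3,32.7,-16.9,0,-45.8],
  [0.3,32.7,-16.9,0,-45.8],
])

```text
clock: 2.3
eef_pos: [481.2, -326.7, 256.3]
tool_rot: [-3.141, 0.001, 1.178]
force: [-0.1, -1.1, -0.3]
width: 59.6
gripper_force: 0.0
```

```bash
python3 go.py 481.5 -325.8 138 67.5; python3 -c "
from h import *
im,d=snap('side');a=im[300:450,250:400]
im2,d=snap('top');b=im2[200:300,390:540]
cv2.imwrite('pics/pre.png',np.hstack([cv2.resize(a,(400,400)),cv2.resize(b,(400,400))])[:,:,::-1])"
```

```text
cm [ 0.11 -0.   11.83] spin -0.0 F [-0.1 -1.1 -0.3] T [-0.03 -0.01  0.04] rot [-1.80e+02  1.00e-01  6.75e+01] pos [ 481.2 -326.7  256.3] w 59.6 2.3
```

View pics/pre.png

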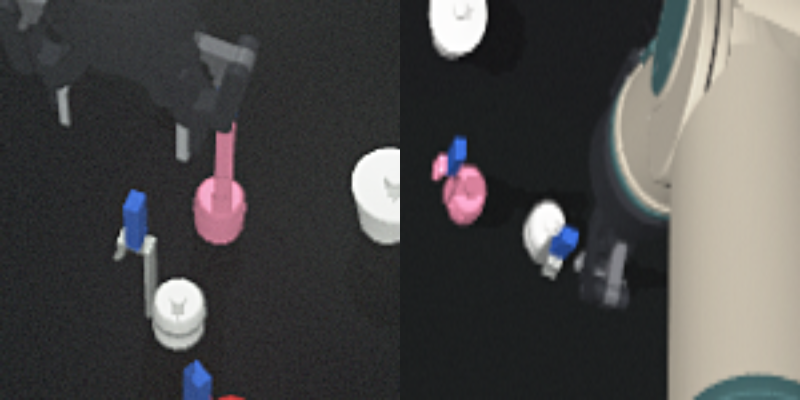

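The side view shows the open fingers straddling the blue tab (tips at about crop 65,120 and 183,155), so I descend and grip.

play_rows([
  [0.3,0.1,0,3,0],
  [0.3,0.1,0,6,0],
  [0.3,0.1,0,9,0],
  [0.3,0.1,0,10.5,0],
  [0.3,0.1,0,11.6,0],
  [0.3,0.1,0,11.6,0],
])

```text
clock: 3.0
eef_pos: [480.5, -326.0, 139.1]
tool_rot: [-3.139, 0.0, 1.176]
force: [0.4, -0.5, -0.6]
width: 59.6
gripper_force: 0.0
```

play_rows([
  [0.5,0,0,0,0],
  [0.6,0,0,0,0],
  [0.7,0,0,0,0],
  [0.8,0,0,0,0],
  [0.9,0,0,0,0],
  [1,0,0,0,0],
  [1,0,0,0,0],
  [1,0,0,0,0],
])

```text
clock: 3.8
eef_pos: [482.5, -325.5, 141.0]
tool_rot: [3.14, 0.0, 1.178]
force: [-0.8, -0.4, 5.5]
width: 9.3
gripper_force: 58.6
```

play_rows([
  [1,0,0,-0.5,0],
  [1,0,0,-2,0],
  [1,0,0,-5,0],
  [1,0,0,-9,0],
  [1,0,0,-13,0],
  [1,0,0,-17,0],
  [1,0,0,-21,0],
  [1,0,0,-23.5,0],
  [1,0,0,-23.5,0],
  [1,0,0,-23.5,0],
])

```text
clock: 4.8
eef_pos: [481.7, -324.7, 374.9]
tool_rot: [-3.141, -0.0, 1.178]
force: [0.3, 0.2, -1.7]
width: 9.1
gripper_force: 58.5
```

```bash
cat > held.py <<'E'
from h import *
s=ctrl.read_state(); T=s['eef_pos']; yaw=s['tool_rot'][2]
a=yaw-np.pi/2; ex=np.array([np.cos(a),np.sin(a)]); ey=np.array([-ex[1],ex[0]])
print('TCP',T.round(1),'F',s['force'].round(1),'T',s['torque'].round(2),'w',s['width'])
for n in('side','top'):
    im,d=snap(n); P=cloud(n,d); f=im.astype(int)
    L=np.stack([(P[...,:2]-T[:2])@ex,(P[...,:2]-T[:2])@ey,P[...,2]-T[2]],-1)
    near=(abs(L[...,0]-10)<45)&(abs(L[...,1])<30)&(d>0)
    b=near&(f[...,2]>f[...,0]+50); 
    if b.any(): print(n,'blue',b.sum(),np.percentile(L[b],[2,50,98],axis=0).round(1).tolist())
    w=near&(f.min(-1)>90)&(L[...,2]<-98)&(L[...,2]>-150)
    if w.any(): 
        print(' pot',w.sum(),np.percentile(L[w],[2,50,98],axis=0).round(1).tolist())
        q=w&(L[...,2]<-106); Q=L[q]
        from scipy.optimize import least_squares
        print(' circle',least_squares(lambda c:np.hypot(Q[:,0]-c[0],Q[:,1]-c[1])-17,[28,0],loss='soft_l1').x.round(1))
    k=near&(L[...,2]<-33)&(L[...,2]>-95)
    if k.any():
        for lo in range(-95,-33,10):
            q=k&(L[...,2]>lo)&(L[...,2]<=lo+10)
            if q.any(): print('  metal',lo,q.sum(),np.percentile(L[q],[5,50,95],axis=0).round(1)[:,:2].tolist())
E
python3 held.py
```

```text
TCP [ 481.7 -324.7  374.9] F [ 0.3  0.2 -1.7] T [0.01 0.05 0.02] w 9.110451390647231
side blue 178 [[-4.2, -11.7, -35.9], [-0.2, -7.3, -1.7], [7.1, 3.7, 26.2]]
 pot 625 [[8.9, -18.0, -135.9], [30.0, -9.3, -103.8], [44.0, 11.3, -98.6]]
 circle [27.1 -0.6]
  metal -95 55 [[8.9, -6.7], [25.4, -2.9], [31.4, 2.9]]
  metal -85 21 [[7.6, -7.0], [10.3, -4.4], [10.9, 3.3]]
  metal -75 22 [[8.3, -7.1], [10.3, -3.9], [10.7, 3.7]]
  metal -65 32 [[-12.8, -7.2], [9.1, -5.7], [10.5, 4.4]]
  metal -55 35 [[-10.2, -7.5], [9.0, -5.7], [10.9, 3.7]]
  metal -45 75 [[-9.8, -7.4], [6.0, -5.7], [10.6, 2.3]]
  metal -35 9 [[-2.4, -7.6], [4.5, -5.4], [9.8, -1.9]]
top blue 2 [[1.1, 5.2, -21.4], [2.2, 5.8, -20.8], [3.3, 6.4, -20.3]]
 pot 171 [[4.7, -6.3, -135.5], [21.2, 6.3, -105.0], [41.6, 15.8, -99.2]]
 circle [24.3 -2.1]
  metal -95 15 [[5.0, -3.3], [22.1, 0.1], [29.9, 4.6]]
  metal -85 6 [[4.3, 0.4], [5.5, 2.6], [6.7, 4.5]]
  metal -75 3 [[6.3, 2.4], [6.3, 3.7], [7.5, 4.7]]
  metal -65 9 [[-14.6, -2.3], [-13.0, 3.4], [7.9, 4.4]]
  metal -55 12 [[-14.6, -2.1], [-11.9, 4.0], [7.1, 5.1]]
  metal -45 6 [[-13.2, 1.9], [-11.0, 4.5], [1.2, 5.1]]
```

```bash
python3 go.py 550.8 91 375 79.9
```

```text
cm [41.05 -9.46 -0.09] spin -12.4 F [-0.6 -0.  -2.7] T [0.03 0.07 0.06] rot [-179.8   -0.    67.5] pos [ 481.2 -324.5  373.5] w 9.2 4.9
```

play_rows([
  [1,2,-0.5,0,-1],
  [1,6,-1.4,0,-2],
  [1,10,-2.3,0,-3],
  [1,14,-3.2,0,-4],
  [1,18,-4.1,0,-5],
  [1,22,-5.1,0,-6.5],
  [1,26,-6,0,-8],
  [1,30,-6.9,0,-9.5],
  [1,34,-7.8,0,-11],
  [1,37,-8.5,0,-12.4],
])

```text
clock: 5.9
eef_pos: [544.0, 53.7, 374.3]
tool_rot: [-3.139, -0.001, 1.4]
force: [0.5, 0.4, -1.1]
width: 9.2
gripper_force: 58.5
```

```bash
python3 go.py 550.8 91 375 79.9
```

```text
cm [ 3.79  0.03 -0.07] spin 0.3 F [ 0.5  0.4 -1.1] T [ 0.03 -0.06 -0.  ] rot [-1.799e+02 -1.000e-01  8.020e+01] pos [544.   53.7 374.3] w 9.2 5.9
```

play_rows([
  [1,2,0,0,0],
  [1,3.8,0,0,0],
  [1,3.8,0,0,0.3],
  [1,3.8,0,2,0.3],
  [1,3.8,0,4,0.3],
  [1,3.8,0,4,0.3],
  [1,3.8,0,4,0.3],
  [1,3.8,0,4,0.3],
])

```text
clock: 6.7
eef_pos: [552.2, 86.6, 336.2]
tool_rot: [3.14, -0.0, 1.389]
force: [0.7, 0.3, -0.5]
width: 9.1
gripper_force: 58.7
```

```bash
python3 held.py; python3 go.py 550.8 91 225 79.9; python3 -c "
from h import *
im,d=snap('side');a=im[90:300,240:450]
im2,d=snap('top');b=im2[180:330,200:350]
cv2.imwrite('pics/over.png',np.hstack([cv2.resize(a,(400,400)),cv2.resize(b,(400,400))])[:,:,::-1])"
```

```text
TCP [552.2  86.6 336.2] F [ 0.7  0.3 -0.5] T [ 0.02  0.02 -0.03] w 9.101288458296658
side blue 125 [[-3.2, -11.2, -34.6], [0.9, -7.0, -2.5], [5.1, 4.2, 15.6]]
 pot 374 [[8.1, -19.2, -137.3], [27.3, -11.8, -110.8], [44.0, 8.7, -98.7]]
 circle [27.4 -0.4]
  metal -95 27 [[7.8, -8.5], [25.2, -2.3], [30.8, 1.1]]
  metal -85 12 [[7.5, -8.1], [9.5, -5.6], [11.1, -0.5]]
  metal -75 12 [[7.4, -9.0], [9.4, -4.9], [11.0, -2.1]]
  metal -65 18 [[-12.8, -8.1], [7.3, -4.9], [11.0, 0.9]]
  metal -55 22 [[-10.2, -8.0], [-0.1, -6.0], [10.8, 1.0]]
  metal -45 48 [[-10.2, -8.4], [0.3, -4.9], [10.6, 4.2]]
  metal -35 8 [[-6.5, -8.2], [2.2, -5.3], [7.8, -3.4]]
cm [ 0.39 -0.24 11.13] spin -0.3 F [ 1.  -0.  -0.8] T [-0.    0.07  0.03] rot [179.9  -0.   79.6] pos [552.3  86.7 336.3] w 9.1 6.8
```

View pics/over.png

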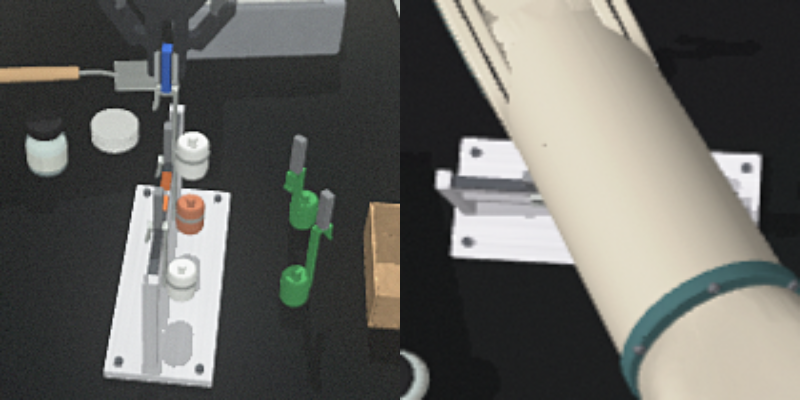

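play_rows([
  [1,0.4,-0.24,0,-0.3],
  [1,0.4,-0.24,0,-0.3],
  [1,0.4,-0.24,0,-0.3],
  [1,0.4,-0.24,0,-0.3],
])

```text
clock: 7.3
eef_pos: [550.2, 91.1, 335.4]
tool_rot: [3.141, 0.0, 1.395]
force: [-0.2, -0.1, -0.9]
width: 9.0
gripper_force: 58.6
```

```bash
python3 go.py 550.8 91 222 79.9;python3 go.py 550.8 91 222 79.9
```

```text
cm [ 0.    0.06 11.34] spin 0.0 F [-0.2 -0.1 -0.9] T [-0.03 -0.04 -0.03] rot [180.    0.   79.9] pos [550.2  91.1 335.4] w 9.0 7.3
cm [ 0.    0.06 11.34] spin 0.0 F [-0.2 -0.1 -0.9] T [-0.03 -0.04 -0.03] rot [180.    0.   79.9] pos [550.2  91.1 335.4] w 9.0 7.3
```

play_rows([
  [1,0,0.05,1,0],
  [1,0,0.05,2.5,0],
  [1,0,0.05,4,0],
  [1,0,0.05,5.5,0],
  [1,0,0.05,7,0],
  [1,0,0.05,8.5,0],
  [1,0,0.05,10,0],
  [1,0,0.05,11,0],
  [1,0,0.05,11.3,0],
  [1,0,0.05,11.3,0],
])

```text
clock: 8.3
eef_pos: [550.5, 91.0, 221.9]
tool_rot: [-3.141, 0.0, 1.395]
force: [-0.2, -0.1, -0.9]
width: 9.4
gripper_force: 58.6
```

```bash
cat > rel.py <<'E'
from h import *
import sys
s=ctrl.read_state(); T=s['eef_pos']; print('TCP',T.round(1),'F',s['force'].round(1),'T',s['torque'].round(2),np.degrees(s['tool_rot']).round(1))
ex=np.array([np.cos(-.1763),np.sin(-.1763)]); ey=np.array([-ex[1],ex[0]]); o=np.array([551.5,98.])
print('TCP rack',((T[:2]-o)@ex).round(1),((T[:2]-o)@ey).round(1))
im,d=snap('side'); P=cloud('side',d); f=im.astype(int)
X=(P[...,:2]-o)@ex; Y=(P[...,:2]-o)@ey; z=P[...,2]; k=(abs(X)<50)&(abs(Y)<150)&(d>0)
def rep(t,m): 
    if m.sum()>3: print(t,m.sum(),'X',np.percentile(X[m],[5,50,95]).round(1),'Y',np.percentile(Y[m],[5,50,95]).round(1),'z',np.percentile(z[m],[5,95]).round(1))
rep('blue',k&(f[...,2]>f[...,0]+50))
rep('bar',k&(abs(X)<9)&(Y<-75)&(Y>-120)&(abs(z-150)<4))
rep('barL',k&(abs(X)<9)&(Y<40)&(Y>15)&(abs(z-150)<3))
zc=T[2]-40.5
rep('crown',k&(abs(X)<14)&(abs(Y+7)<16)&(z>zc-2)&(z<zc+5))
for h in(20,30,40,50): rep(f'stem{h}',k&(abs(X)<20)&(abs(Y+7)<13)&(abs(z-zc+h)<5))
rep('pot',k&(X>5)&(abs(Y+7)<25)&(abs(z-(zc-80))<18)&(f.min(-1)>90))
rep('rtab',k&(abs(X)<14)&(abs(Y+52)<14)&(z>165))
rep('ltab',k&(abs(X)<14)&(abs(Y-52)<14)&(z>165))
rep('orange',k&(f[...,0]>f[...,2]+60)&(z>130))
if len(sys.argv)>1:
    cv2.imwrite(f'pics/{sys.argv[1]}.png',cv2.resize(im[125:275,270:390],(600,750)[:2] if 0 else (480,600),interpolation=cv2.INTER_CUBIC)[:,:,::-1])
E
python3 rel.py low
```

```text
TCP [550.5  91.  221.9] F [-0.2 -0.1 -0.9] T [ 0.06  0.07 -0.04] [-180.     0.    79.9]
TCP rack 0.3 -7.1
blue 112 X [-3.6  0.6  4.8] Y [-16.8 -14.1  -6. ] z [189.3 237.4]
bar 91 X [-3.5  1.3  5.9] Y [-116.6  -97.   -76.5] z [148.1 153.2]
barL 9 X [-3.5  0.1  4.2] Y [15.8 19.6 36.2] z [148.3 152.2]
crown 31 X [-9.9  2.7 10.9] Y [-15.5 -11.8  -3.2] z [180.7 186.2]
stem20 14 X [-12.8   8.2  11. ] Y [-14.7 -11.1  -4.6] z [157.9 166.2]
stem30 21 X [ 2.4  7.  11.1] Y [-18.7 -12.   -5.9] z [146.5 155.4]
stem40 14 X [ 3.4  7.6 10.9] Y [-17.4 -12.6   4.8] z [138.3 146.1]
stem50 13 X [ 5.8  7.9 11. ] Y [-16.9 -15.3  -5.3] z [127.4 134.5]
pot 214 X [10.  27.7 43.1] Y [-25.7 -20.6  -9.5] z [ 87.3 118.8]
rtab 2299 X [-12.1   0.6  12.5] Y [-63.  -43.4 -39.2] z [329.4 577.2]
ltab 15 X [-4.7 -2.3  0.5] Y [45.5 49.7 56.7] z [196.2 200.9]
orange 45 X [-3.3  3.5  7. ] Y [-42.   -5.9  16. ] z [143.4 173.6]
```

View pics/low.png

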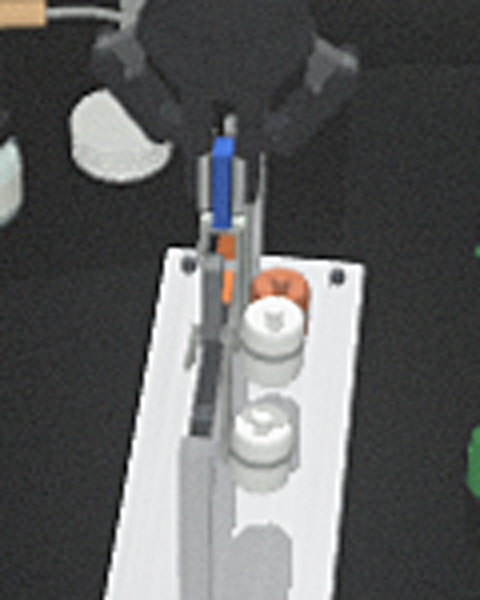

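The crop shows our carrier's hook (crop 220,220) straight over the bar, with the crucible (275,320) clear behind the right neighbour's (265,430). The tab reads about 0.5 mm left of the bar's middle, so I correct that and lower slowly.

play_rows([
  [1,0,0.05,0.2,0],
  [1,0,0.05,0.4,0],
  [1,0,0.05,0.6,0],
  [1,0,0.05,0.75,0],
  [1,0,0.05,0.9,0],
  [1,0,0.05,1.05,0],
  [1,0,0.05,1.2,0],
  [1,0,0.05,1.3,0],
  [1,0,0.05,1.4,0],
  [1,0,0.05,1.5,0],
])

```text
clock: 9.35
eef_pos: [551.2, 90.9, 207.3]
tool_rot: [3.141, -0.0, 1.395]
force: [-0.1, 0.6, -1.0]
width: 9.1
gripper_force: 58.7
```

```bash
python3 go.py 551 91 190.5 79.9
```

```text
cm [ 0.   -0.02  1.68] spin 0.0 F [-0.1  0.6 -1. ] T [0.02 0.   0.03] rot [180.   -0.   79.9] pos [551.2  90.9 207.3] w 9.1 9.35
```

play_rows([
  [1,0,0,0.1,0],
  [1,0,0,0.2,0],
  [1,0,0,0.3,0],
  [1,0,0,0.4,0],
  [1,0,0,0.5,0],
  [1,0,0,0.6,0],
  [1,0,0,0.7,0],
])

```text
clock: 10.05
eef_pos: [551.2, 90.9, 200.3]
tool_rot: [3.142, -0.0, 1.395]
force: [0.1, 0.1, -1.1]
width: 9.2
gripper_force: 58.7
```

```bash
python3 go.py 551 91 190.5 79.9
```

```text
cm [ 0.01 -0.02  0.98] spin 0.0 F [ 0.1  0.1 -1.1] T [-0.01  0.   -0.01] rot [180.   -0.   79.9] pos [551.2  90.9 200.3] w 9.2 10.05
```

play_rows([
  [1,0,0,0.1,0],
  [1,0,0,0.2,0],
  [1,0,0,0.3,0],
  [1,0,0,0.4,0],
  [1,0,0,0.5,0],
  [1,0,0,0.6,0],
  [1,0,0,0.7,0],
  [1,0,0,0.75,0],
  [1,0,0,0.8,0],
])

```text
clock: 10.95
eef_pos: [551.2, 90.9, 192.3]
tool_rot: [3.142, -0.0, 1.394]
force: [0.2, 0.6, -0.8]
width: 9.3
gripper_force: 58.7
```

play_rows([
  [1,0,0,0.05,0],
  [1,0,0,0.1,0],
  [1,0,0,0.1,0],
])

```text
clock: 11.25
eef_pos: [551.2, 90.9, 191.3]
tool_rot: [3.142, -0.0, 1.395]
force: [0.3, -0.5, -0.3]
width: 9.3
gripper_force: 58.8
```

play_rows([
  [1,0,0,0.05,0],
  [1,0,0,0.1,0],
  [1,0,0,0.1,0],
])

```text
clock: 11.55
eef_pos: [551.3, 90.9, 191.2]
tool_rot: [3.141, 0.0, 1.395]
force: [-1.1, -0.7, 5.9]
width: 9.3
gripper_force: 59.8
```

play_rows([
  [1,0,0,0.05,0],
  [1,0,0,0.05,0],
])

```text
clock: 11.75
eef_pos: [551.3, 90.9, 191.1]
tool_rot: [3.141, 0.0, 1.394]
force: [-2.6, -0.5, 9.8]
width: 9.4
gripper_force: 60.2
```

Contact is at TCP z = 191.1, as expected (crest at 150 mm). I ease the load and slide toward rack +y in small steps.

play_rows([
  [1,0,0,-0.05,0],
  [1,0.1,0,-0.05,0],
  [1,0.2,0,-0.05,0],
  [1,0.3,0,-0.05,0],
  [1,0.35,0,-0.05,0],
  [1,0.4,0,-0.05,0],
])

```text
clock: 12.35
eef_pos: [551.6, 91.8, 191.1]
tool_rot: [-3.141, 0.005, 1.393]
force: [-2.6, -6.2, 8.6]
width: 9.3
gripper_force: 59.9
```

play_rows([
  [1,0.05,0,0,0],
  [1,0.1,0,0,0],
  [1,0.1,0,0,0],
])

```text
clock: 12.65
eef_pos: [552.1, 93.2, 191.0]
tool_rot: [3.141, 0.004, 1.393]
force: [-2.6, -4.6, 8.6]
width: 9.3
gripper_force: 59.9
```

play_rows([
  [1,0,-0.05,-0.05,0],
  [1,0.05,-0.05,-0.05,0],
  [1,0.1,-0.05,-0.05,0],
  [1,0.1,-0.05,-0.05,0],
])

```text
clock: 13.05
eef_pos: [551.7, 97.6, 190.6]
tool_rot: [-3.141, -0.001, 1.395]
force: [-0.9, -0.2, -1.6]
width: 8.9
gripper_force: 58.7
```

play_rows([
  [1,0.05,0,0,0],
  [1,0.1,0,0,0],
  [1,0.1,0,0,0],
])

```text
clock: 13.35
eef_pos: [551.7, 98.4, 190.6]
tool_rot: [-3.141, -0.0, 1.395]
force: [0.6, -0.5, -1.2]
width: 9.1
gripper_force: 58.7
```

Force vanished below crest height at y ≈ 97.6–98.4, so the hook is over the notch. I lower into it, watching the force.

play_rows([
  [1,-0.03,0,0.05,0],
  [1,-0.03,0,0.1,0],
  [1,-0.03,0,0.15,0],
  [1,-0.03,0,0.2,0],
  [1,-0.03,0,0.2,0],
])

```text
clock: 13.85
eef_pos: [551.8, 97.5, 188.8]
tool_rot: [-3.142, 0.0, 1.394]
force: [0.1, 0.8, -1.0]
width: 9.1
gripper_force: 58.7
```

```bash
python3 go.py 551.7 98 185 79.9
```

```text
cm [ 0.04 -0.02  0.38] spin -0.0 F [ 0.1  0.8 -1. ] T [-0.02  0.06 -0.02] rot [-180.     0.    79.9] pos [551.8  97.5 188.8] w 9.1 13.85
```

It is in the notch without load, so I continue to the bottom.

play_rows([
  [1,0.02,0,0.08,0],
  [1,0.02,0,0.16,0],
  [1,0.02,0,0.24,0],
  [1,0.02,0,0.3,0],
  [1,0.02,0,0.34,0],
  [1,0.02,0,0.34,0],
])

```text
clock: 14.45
eef_pos: [551.9, 97.9, 185.4]
tool_rot: [3.142, -0.0, 1.395]
force: [0.5, 0.4, -2.2]
width: 9.1
gripper_force: 58.7
```

play_rows([
  [1,0,0,0.05,0],
  [1,0,0,0.08,0],
  [1,0,0,0.08,0],
])

```text
clock: 14.75
eef_pos: [552.0, 97.9, 185.0]
tool_rot: [3.141, -0.0, 1.395]
force: [-0.9, -0.1, 3.1]
width: 9.0
gripper_force: 59.2
```

It has bottomed at 185.0, 6.1 mm below the crest. I unload and release.

play_rows([
  [1,0,0,-0.05,0],
  [0.88,0,0,-0.05,0],
  [0.84,0,0,-0.05,0],
  [0.8,0,0,-0.05,0],
  [0.75,0,0,-0.05,0],
  [0.7,0,0,-0.05,0],
  [0.65,0,0,-0.05,0],
  [0.6,0,0,-0.05,0],
  [0.6,0,0,-0.05,0],
  [0.6,0,0,-0.05,0],
])

```text
clock: 15.75
eef_pos: [551.9, 97.8, 185.1]
tool_rot: [3.142, 0.0, 1.394]
force: [-0.5, -0.3, -0.1]
width: 34.2
gripper_force: 0.0
```

```bash
python3 rel.py rel1
```

```text
TCP [551.9  97.8 185.1] F [-0.5 -0.3 -0.1] T [ 0.   -0.02  0.04] [180.    0.   79.9]
TCP rack 0.4 -0.2
blue 96 X [-2.7  2.2  5.9] Y [-9.6 -6.3  3.7] z [156.1 200.7]
bar 88 X [-3.6  0.9  5.9] Y [-116.8  -98.1  -77. ] z [148.5 152.6]
barL 8 X [4.1 5.2 6.3] Y [17.3 27.  38. ] z [149.1 151.7]
crown 12 X [ 5.7  8.4 10.7] Y [-13.1  -3.4   6.7] z [144.1 149. ]
stem20 13 X [-13.    6.7  10.7] Y [-16.6  -4.9   3.2] z [121.6 129. ]
stem30 10 X [ 7.   9.  10.7] Y [-8.5 -3.8  0.7] z [110.9 118.9]
stem40 8 X [7.2 8.3 9.6] Y [-9.3 -6.4 -3.6] z [100.1 108. ]
stem50 5 X [7.5 9.1 9.5] Y [-7.2 -5.9 -3. ] z [91.1 95.2]
pot 152 X [ 9.4 26.2 42.2] Y [-17.2 -12.6  -1.4] z [53.  81.9]
rtab 1376 X [-12.5   0.4  12.5] Y [-61.7 -52.  -39.8] z [196.7 578.5]
ltab 38 X [-4.   0.6  4.4] Y [44.2 46.2 53.5] z [166.4 185.4]
orange 22 X [3.2 5.3 6.3] Y [-28.3 -14.8  24.5] z [142.6 153.6]
```

View pics/rel1.png

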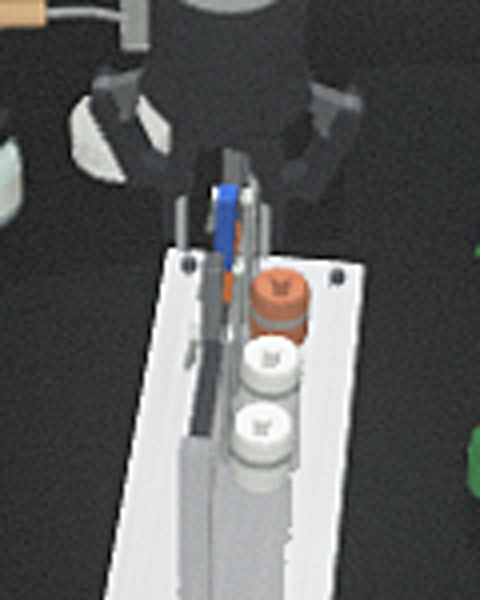

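The picture shows the carrier hanging in the clip (blue tab at crop 227,225, crucible at 270,362 between its neighbours) with the fingers open on both sides. I withdraw straight up.

play_rows([
  [0.6,0,0,-0.5,0],
  [0.6,0,0,-1.5,0],
  [0.6,0,0,-3,0],
  [0.6,0,0,-5,0],
  [0.6,0,0,-8,0],
  [0.6,0,0,-12,0],
  [0.6,0,0,-16,0],
  [0.6,0,0,-20,0],
  [0.6,0,0,-20,0],
])

```text
clock: 16.7
eef_pos: [554.4, 99.0, 392.0]
tool_rot: [3.13, -0.005, 1.395]
force: [-0.2, 0.3, -0.2]
width: 34.0
gripper_force: 0.0
```

play_rows([
  [0.6,-4,0,0,0],
  [0.6,-8,0,0,0],
  [0.6,-12,-2,0,0],
  [0.6,-16,-6,0,0],
  [0.6,-20,-10,0,0],
  [0.6,-24,-10,0,0],
  [0.6,-26,-10,0,0],
  [0.6,-26,-10,0,0],
  [0.6,-26,-10,0,0],
])

```text
clock: 17.6
eef_pos: [407.8, -140.2, 385.4]
tool_rot: [3.141, -0.001, 1.394]
force: [0.1, 0.9, 0.3]
width: 34.2
gripper_force: 0.0
```

```bash
python3 rel.py fin; python3 -c "
import cv2;from h import *
a=cv2.imread('pics/fin.png');im,d=snap('top');b=cv2.resize(im[210:300,205:345,::-1],(315,600)[:1]+(203,),interpolation=cv2.INTER_CUBIC)
b=cv2.copyMakeBorder(b,0,397,0,0,cv2.BORDER_CONSTANT);cv2.imwrite('pics/fin2.png',np.hstack([a,b]))"
```

```text
TCP [ 407.8 -140.2  385.4] F [0.1 0.9 0.3] T [-0.01  0.01  0.03] [180.   -0.   79.9]
TCP rack -99.7 -259.7
blue 93 X [-2.4  2.2  5.9] Y [-9.1 -6.5  4.1] z [159.4 200.4]
bar 83 X [-3.5  1.1  6. ] Y [-117.7  -97.8  -76.8] z [147.7 153.1]
barL 10 X [4.  5.4 6.2] Y [19.6 32.8 39. ] z [148.4 152. ]
rtab 93 X [-4.3 -0.1  4.6] Y [-59.9 -56.5 -46.7] z [167.8 199.6]
ltab 81 X [-4.1  0.5  4.5] Y [44.6 47.4 55.7] z [166.5 200.7]
orange 22 X [3.3 5.3 6.1] Y [-28.8 -14.5  25.9] z [142.4 153.9]
```

View pics/fin2.png

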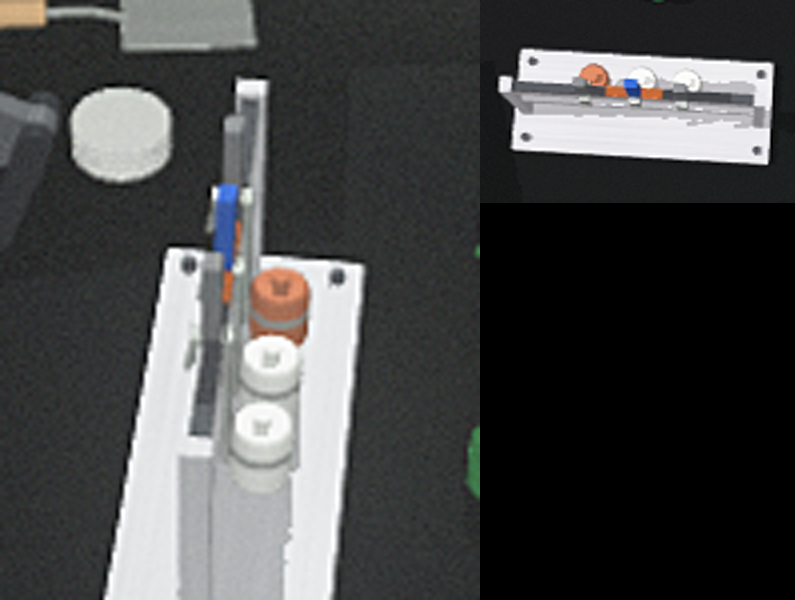

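Both views show the carrier hanging straight in the orange clip (blue tab at crop 227,225; top inset 632,88). The tab's top is at z ≈ 200, level with its neighbours, which have not moved. I'm handing the job in.

```bash
python3 -c "
from cell import ctrl
print(ctrl.finish_job())"
```

```text
the job is handed in; nothing more can be done
None
```

The blue-grip carrier is hanging straight and on its own in the orange clip's notch, its neighbours look unmoved in the final pictures, and the job was handed in at about 18 s; no verdict came back.

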